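# Start up the soldering place

### The job

Get the soldering bench ready to repair the ABS module: with a light fingertip press on its end with the white bar, switch on the fume extractor (green rocker), then switch on the soldering station (red rocker) in the same way, and only then tap the middle one of the three preset keys below its display, and come away. Press gently, do not press the other two preset keys, and do not move the module, the solder reel or the tip cleaner.

Things in the scene. Friction and masses are not known exactly. Their poses are not given: they have to be found in the camera images.
- extractor: Fume extractor, fixed: upright grey box, 104 mm deep (its x), 166 wide (y), 190 high; round wire-guarded filter in front. Origin: centre of its underside, on the bench; x to its back, y to its left, z up. A green power rocker sits on its flat top at x = 0, y = -40 mm, in a black bezel 2 mm proud. Stands left or right on the bench, turned up to 20 degrees.
- extractor_rocker_on (a point): Spot to press on the green rocker (30 x 20 mm, length along the extractor's y): top of its ON end (white bar, to the extractor's left; OFF end has a white ring), 13.5 mm from the pivot, 1.5 from the end. Off, the ON end stands up and this spot is 202 mm over the bench, 12 over the box, its surface slanted 20 degrees down to the pivot. Point and axes move with the rocker; x: pivot to ON end.
- extractor_rocker (a joint): Extractor's power rocker, rad: -0.17 off (at the start), +0.17 on. Snap action: pressing the raised ON end down at the spot takes about 3 N; the spot sinks 4.5 mm in all. A press of 4 mm is ample: past the middle (2.3 mm) the rocker gives way, snaps over by itself and stays. Under it is a hard stop.
- station: Soldering station, fixed: black wedge 165 mm deep (x), panel sloping 20 degrees from 50 mm high in front (-x) to 110 at the back. Origin: on the bench, mid-depth; x to the back, y left, z up. Wedge: y = -45 to 135 mm. Docked iron holder at y = -130 to -50; the teal iron slopes up to the front, to 130 mm high at x = -115. Stands on the side away from the extractor, turned up to 20 degrees.
- station_rocker_on (a point): Spot to press on the station's red rocker, at the left of the sloping panel: top of its ON end (white bar, uppermost), 13.5 mm from the pivot, 1.5 from the end. Same rocker as the extractor's, its length up the slope. Switched off, this spot stands 12 mm off the panel. The point and its axes move with the rocker.
- station_rocker (a joint): Station's power rocker, rad: -0.17 off (at the start), +0.17 on. Works like the extractor's.
- preset_middle_top (a point): Centre of the top of the middle preset key (two dots): grey, 16 mm up the slope by 18 across, 6 mm off the panel. z points out of the panel (20 degrees from vertical, leaning to the station's front), x up the slope, y to the station's left. The keys stand in a row across the panel, below the display; the neighbours (one dot, three dots) are 32 mm to each side along y.
- preset_middle (a joint): Middle preset key, m: 0 up, 0.004 fully down; springs back. It takes 1.5 N to start and 3.9 N to go fully down, where it stops hard; it counts as tapped at 0.0025.
- preset_left (a joint): Left preset key (one dot), m, same kind; not to be pressed.
- preset_right (a joint): Right preset key (three dots), m, same kind; not to be pressed.
- abs_module: Loose opened ABS control module, black, 85 x 105 x 45 mm, with a green circuit board; lies at the front of the bench, near the robot. Origin under its centre. Leave it alone.
- solder_reel: Loose solder reel, upright, 58 mm across, 46 mm high, orange rims; between the machines, at the back. Origin under its centre. Leave it alone.
- tip_cleaner: Loose dark tin of brass wool, 64 mm across, 40 mm high; between the machines, in the middle. Origin under its centre. Leave it alone.
Things that resemble listed ones, but are neither listed nor needed, are in the scene too. Leave any blue or purple look-alike of the extractor alone.

How it is judged (in metres and radians):
On the way, in this order (a step that is already met when the one before it is completed fails the run):
1. the extractor is switched on, the station still off (value of joint extractor_rocker above 0.12 rad and value of joint station_rocker below -0.1 rad), for 0.1 s.
2. the station is switched on, the extractor still on (value of joint each of station_rocker, extractor_rocker above 0.12 rad and value of joint preset_middle below 0.001 m), for 0.1 s.
3. the middle preset key is tapped (2.5 mm down or more) with both machines on (value of joint preset_middle above 0.0025 m and value of joint each of station_rocker, extractor_rocker above 0.12 rad), for 0.02 s.
At the end, for the whole second after the job is handed in: Both rockers are fully on (over 0.12 rad), all three preset keys are up again (under 0.8 mm), and module, reel and tip cleaner are at rest within 10 mm of where they stood (value of joint each of extractor_rocker, station_rocker above 0.12 rad and value of joint each of preset_middle, preset_left, preset_right below 0.0008 m and distance of each of abs_module, solder_reel, tip_cleaner from where it was at the start of the episode below 0.01 m and linear speed of each of abs_module, solder_reel, tip_cleaner below 0.02 m/s); the robot touches nothing.
It fails at once if the station is switched on while the extractor is still off (value of joint station_rocker above 0.05 rad and value of joint extractor_rocker below 0.05 rad).
It fails at once if the middle preset key is pressed before the station is on (value of joint preset_middle above 0.002 m and value of joint station_rocker below 0.05 rad).
It fails at once if the left or the right preset key is pressed (over 1.2 mm) (value of joint any of preset_left, preset_right above 0.0012 m).
It fails at once if the extractor or the station is pushed with more than 30 N (contact force between any of the fingers, the arm and extractor above 30 N or contact force between any of the fingers, the arm and station above 30 N).
It fails at once if the module, reel or tip cleaner is moved or lifted by more than 10 mm (distance of any of abs_module, solder_reel, tip_cleaner from where it was at the start of the episode above 0.01 m).
It also fails if it takes over 58 s, if anything falls off the work surface, if the arm or the gripper's body presses on something with over 40 N, if the wrist force passes 120 N, or if a joint passes its speed limit or range.

### The arm

A 6-joint arm with a two-finger parallel gripper is mounted at the origin on the work surface. World frame = base frame: x ahead of the robot, y to its left, z up, the work surface at z = 0. Lengths are in mm, angles in rad, forces in N, time in s.
With the tool pointing down it reaches from about 275 to 725 mm from the base axis. Payload 5.6 kg.
Tool frame: the origin (TCP) lies at the centre of the arm's flange, where the gripper is bolted on; the fingertips stand 173 mm ahead of it and the grasp point (between the pads) lies 155 mm ahead of it (robot.tcp_to_grasp is the distance from the TCP to the grasp point, in mm); z points along the fingers, y is the line along which they close (so a half turn about z gives the same grasp; the last joint's range is limited). The gripper opens to 85 mm and grips with 20 to 120 N. Pads are 22 mm wide; open, the fingers measure 114 mm over their backs; the gripper's body (76 mm by 85 mm) begins 54 mm behind the grasp point. The pads swing forward as they close: fully open they stand 13 mm farther back than shut.
Start: joints at [-0.88, 0.255, 0.108, 0, -1.424, -0.285], TCP at [217.133, -505.318, 404.683] pointing down, gripper open.
Joint ranges: [-2.95, 2.95], [-1.21, 1.97], [-1.09, 1.5], [-2.87, 1.71], [-2.94, -0.07], [-3.05, 3.05]. Speed limits (rad/s): [2.57, 2.57, 3.14, 3.14, 3.14, 3.14].

### API

Orientations are given as a 3x3 rotation matrix whose columns are the frame's x, y, z axes.
In Python, from bench import monitor, camera, robot, spot_in, masks_of, pinpoint gives the robot as it stands. The module is installed in compiled form; this text tells all that it offers.
- The arm moves only by the tool jog_arm, never from a script. Its arguments are lists of equal length, an entry for each row: "gripper": the finger opening in mm, from 0 to 85.4; "xyz": the shift along the tool's x, y, z in mm, a list of three; "spin": the turn about the tool's z in rad. In form: {"gripper": [gripper, ...], "xyz": [[x, y, z], ...], "spin": [spin, ...]}. A call has exactly 10 rows; each row shifts and turns the commanded pose from where the row before left it, along the tool's axes as they then stand; what a row does not reach is not made up. A row lasts 1/8 s, in which the tool goes at most 62.5 mm and 10.7 degrees, less where a joint would pass 70% of its speed; a pose out of reach is approached as far as the arm can. A call with a gripper value outside its range is refused whole. The fingers move at their own pace and stop on an object; "grip_force" is the grip in N (left out, the last holds). Time passes only in rows, so rows that do not move let the fingers close, or fill a call up. It gives the time, the measured TCP pose, the force, the opening and the grip force at its end, in the units of the state.
- monitor.sense(): the state, without advancing time (a new reading comes with each control period).
- camera(name): name is "scene" or "top" or "wrist"; returns a dict with "frame" (384x512x3 uint8, blue, green, red), "fovy" (degrees; the focal length in pixels is half the picture's height over the tangent of half this angle, whatever the lens; pixels are square), "cx", "cy" (the principal point, pixels), "dist" ([k1, k2, p1, p2, k3] as OpenCV has them; the pictures are not rectified), "extrinsics" (4x4, takes a point from camera to world coordinates); the wrist camera has in their place "mount" (4x4, takes a point from camera to tool coordinates, whose origin is the TCP and whose axes are the flange's). Camera axes: x right, y down, z forward; pixel columns grow to the right and rows downward; lengths in mm; the calibration is good to about 2 mm. A picture is of the moment at which its call begins: read the wrist's pose just before it. There is no depth.
- robot.hand_in(): hands the job in; it is judged then, once.
Trained networks look in a picture, given as the dict that the camera call returned (one of the last four; its "shot" number tells which), for a name from the list of things; names that differ only in an ending like _2 or _b are one class to them, and where a whole thing is asked for, a point or a joint stands for the part that bears it (a point fixed in the world has none). Each returns a list of dicts, best first, with "p" (0 to 1); they miss things now and then, are a little off and sometimes report something else, mostly with a low value. They report only what shows in the picture. A call takes as long as a camera call. They do not tell look-alikes from the thing itself.
- spot_in(picture, query): "extent" ([left, top, right, bottom] in pixels, round what is visible of it).
- masks_of(picture, query): "mask" (384x512 bool, what is visible of it) and "extent" ([left, top, right, bottom] in pixels, round what is visible of it).
- pinpoint(picture, query): "at" ([column, row] in pixels: a listed point, or the origin of a listed thing).
The state is a dict: "time": time; "joints": joint angles; "joint_vel": joint speeds; "effort": joint torques, N m; "ee_pos": TCP position; "eef_rot": TCP orientation; "contact_force": force on the tool from outside, world axes, zero at the start; "moment": the same for the moment, N m; "gripper_width": finger opening in mm; "finger_force": force on a finger pad.
Only numpy, scipy, OpenCV 4.12 (cv2) and the standard library are available. Lean on these libraries where they do the work, as an engineer would, in place of code of your own. Each camera call takes 0.05 s, during which the arm holds its last target. There are 200 camera calls.

## Working session

There is one attempt and no reset: what is moved stays moved. The work goes in short steps, Python scripts to look and compute and a tool call to move; the robot and the scene stay as the last step left them, time stands still between calls to the robot, and variables do not carry over. Pictures are saved under pics/ and viewed, at most 10 in all, crops included, and the job is handed in when it is done.

Besides the shell and the picture viewer there is one more tool, called as a command line: name --pt "numbers of a row" for each row, then --argument value for the rest. jog_arm: Moves the arm, as the interface text tells. Its arguments: {"type":"object","properties":{"gripper":{"type":"array","items":{"type":"number"}},"xyz":{"type":"array","items":{"type":"array","items":{"type":"number"}}},"spin":{"type":"array","items":{"type":"number"}},"grip_force":{"type":"number"}},"required":["gripper","xyz","spin"]}

```bash
mkdir -p pics; cat > h.py <<'E'
import numpy as np, cv2
from bench import monitor, camera, robot, spot_in, masks_of, pinpoint
def K(c):
    f=c["frame"].shape[0]/2/np.tan(np.radians(c["fovy"])/2)
    return np.array([[f,0,c["cx"]],[0,f,c["cy"]],[0,0,1.]])
def T(c,s=None):
    if "extrinsics" in c: return np.array(c["extrinsics"])
    M=np.eye(4); M[:3,:3]=s["eef_rot"]; M[:3,3]=s["ee_pos"]; return M@np.array(c["mount"])
def ray(c,uv,s=None):
    n=cv2.undistortPoints(np.array([[uv]],float),K(c),np.array(c["dist"],float))[0,0]
    M=T(c,s); d=M[:3,:3]@[n[0],n[1],1]; return M[:3,3],d/np.linalg.norm(d)
def atz(c,uv,z,s=None):
    o,d=ray(c,uv,s); return o+d*(z-o[2])/d[2]
def tri(rays):
    A=0;b=0
    for o,d in rays:
        P=np.eye(3)-np.outer(d,d);A=A+P;b=b+P@o
    x=np.linalg.solve(A,b); return x,[round(float(np.linalg.norm((np.eye(3)-np.outer(d,d))@(x-o))),1) for o,d in rays]
def proj(c,p,s=None):
    M=np.linalg.inv(T(c,s)); 
    return cv2.projectPoints(np.array(p,float).reshape(-1,1,3),cv2.Rodrigues(M[:3,:3])[0],M[:3,3],K(c),np.array(c["dist"],float))[0][:,0]
E
python3 - <<'E'
from h import *
np.set_printoptions(precision=1,suppress=True)
S=camera("scene");P=camera("top")
cv2.imwrite("pics/a.png",cv2.resize(np.hstack([S["frame"],P["frame"]]),None,fx=.78,fy=.78))
cv2.imwrite("pics/s.png",S["frame"]);cv2.imwrite("pics/t.png",P["frame"])
for n in ["extractor","extractor_rocker_on","station","station_rocker_on","preset_middle_top","abs_module","solder_reel","tip_cleaner"]:
    for nm,c in (("S",S),("T",P)):
        print(n,nm,[(np.round(r["at"],1).tolist(),round(r["p"],2)) for r in pinpoint(c,n)][:4])
for nm,c in (("S",S),("T",P)): print(nm,T(c)[:3,3],T(c)[:3,2])
E
```

```text
extractor S [([321.1, 366.4], 0.94), ([294.2, 274.6], 0.88), ([277.9, 190.3], 0.66)]
extractor T [([173.2, 125.7], 0.92), ([186.8, 201.1], 0.82), ([108.2, 175.2], 0.65)]
extractor_rocker_on S [([294.9, 232.6], 0.65), ([220.3, 302.8], 0.59), ([333.0, 337.9], 0.55), ([383.8, 217.1], 0.42)]
extractor_rocker_on T [([149.7, 270.8], 0.68), ([96.1, 163.1], 0.57), ([187.5, 189.9], 0.44), ([169.6, 102.7], 0.42)]
station S [([182.2, 133.3], 0.66)]
station T [([381.0, 198.6], 0.88)]
station_rocker_on S [([211.4, 127.2], 0.37)]
station_rocker_on T [([353.8, 211.3], 0.61), ([273.7, 148.8], 0.38)]
preset_middle_top S [([196.1, 110.8], 0.46)]
preset_middle_top T [([385.3, 210.6], 0.43)]
abs_module S [([281.8, 188.7], 0.61)]
abs_module T [([266.8, 243.8], 0.93)]
solder_reel S [([193.8, 230.0], 0.89), ([228.7, 196.1], 0.43), ([211.2, 125.8], 0.19)]
solder_reel T [([271.2, 150.0], 0.66)]
tip_cleaner S [([229.1, 197.5], 0.9)]
tip_cleaner T [([284.2, 194.9], 0.7)]
S [ 812.   532.9 1065.2] [-0.3 -0.4 -0.9]
T [ 363.9   90.3 1367.7] [ 0.1 -0.  -1. ]
```

View pics/a.png

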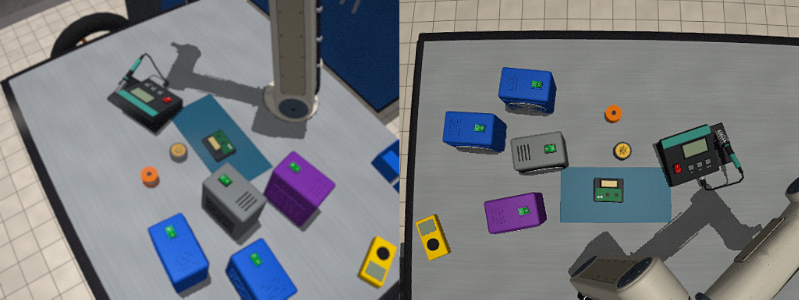

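The left half is the scene view, the right half the top view. There are four extractor-like boxes. Top-view pixels: blue (170,115) and (95,165), purple (148,272), grey (188,195). Only the grey one fits the description. I'll confirm it in a crop and triangulate.

```bash
python3 - <<'E'
from h import *
np.set_printoptions(precision=1,suppress=True)
S=camera("scene");P=camera("top")
a=cv2.resize(S["frame"][200:310,250:350],(400,440),interpolation=2); b=cv2.resize(P["frame"][150:260,140:240],(400,440),interpolation=2)
cv2.imwrite("pics/b.png",np.hstack([a,b]))
a=cv2.resize(S["frame"][70:170,130:250],(400,333),interpolation=2); b=cv2.resize(P["frame"][140:260,320:440],(400,400),interpolation=2)[:333]
cv2.imwrite("pics/c.png",np.hstack([a,b]))
def best(c,n,near,r=15):
    q=[x for x in pinpoint(c,n) if np.hypot(*(np.array(x["at"])-near))<r]; return q[0]["at"]
for n,s,t in [("extractor",(294,274),(187,201)),("extractor_rocker_on",(295,232),(187,190)),("station",(182,133),(381,198)),("station_rocker_on",(211,127),(354,211)),("preset_middle_top",(196,111),(385,210)),("abs_module",(281,188),(267,244)),("solder_reel",(194,230),(271,150)),("tip_cleaner",(229,197),(284,195))]:
    try: print(n,*tri([ray(S,best(S,n,s)),ray(P,best(P,n,t))]))
    except Exception as e: print(n,e)
print(atz(P,(187.5,189.9),202),atz(S,(294.9,232.6),202))
print(monitor.sense()["eef_rot"])
E
```

```text
extractor [494.6 255.1  -7.5] [1.0, 1.0]
extractor_rocker_on [499.9 232.1 192.3] [4.6, 4.6]
station [ 511.3 -310.8   -7.8] [5.3, 5.3]
station_rocker_on [ 461.9 -201.5   97.3] [4.2, 4.2]
preset_middle_top [ 467.4 -293.8   54.8] [6.8, 6.8]
abs_module [374.7  24.   -4.9] [1.6, 1.6]
solder_reel [654.    1.6 -33.8] [6.6, 6.6]
tip_cleaner [514.2 -30.3 -15.4] [0.4, 0.4]
[502.4 229.6 202. ] [498.7 235.1 202. ]
[[-0.9 -0.4 -0. ]
 [-0.4  0.9  0. ]
 [-0.   0.  -1. ]]
```

View pics/b.png

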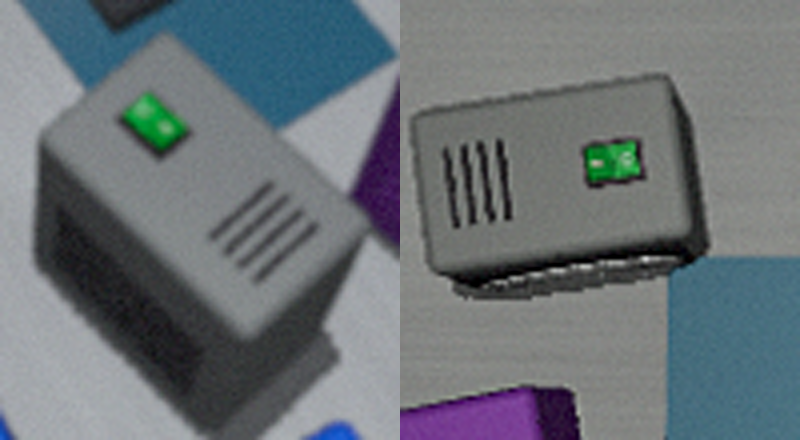

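View pics/c.png

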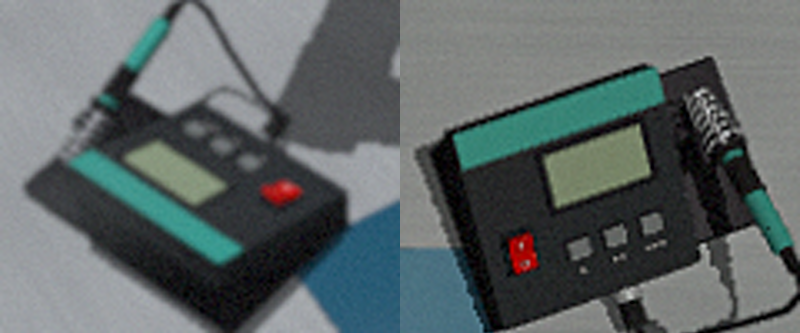

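The crops confirm it: the grey box has the rocker at top pixel (193,191), with the white-bar ON end on the vent side at (189,191). On the station, the red rocker is at (356,214) and the keys are at (373,215), (385,211) and (396,207), all in the top view. Next I'll work out the yaws and the first move.

```bash
python3 - <<'E'
from h import *
np.set_printoptions(precision=2,suppress=True)
P=camera("top"); s=monitor.sense()
g=lambda u,v,z: atz(P,(u,v),z)
a=g(140+15/4,150+113/4,190); b=g(140+267/4,150+75/4,190); d=(b-a); print("extr back edge",a,b,np.linalg.norm(d),"yaw",np.degrees(np.arctan2(d[0],-d[1])))
l=g(373.4,215,70);m=g(384.8,211.1,70);r=g(395.6,206.9,70);d=r-l
print("keys",l,m,r,np.linalg.norm(d),"yaw",np.degrees(np.arctan2(d[0],-d[1])))
a=g(320+56/3.333,140+135/3.333,110);b=g(320+257/3.333,140+68/3.333,110);d=b-a
print("st back edge",a,b,np.linalg.norm(d),"yaw",np.degrees(np.arctan2(d[0],-d[1])))
R=np.array(s["eef_rot"]);print(R,s["ee_pos"],s["gripper_width"],s["time"])
# mount of wrist cam
W=camera("wrist");print(np.array(W["mount"]),W["fovy"])
tgt=np.array([470,228,460.]);print("toolshift",R.T@(tgt-s["ee_pos"]))
E
```

```text
extr back edge [532.16 340.1  190.  ] [556.57 184.62 190.  ] 157.38572958568707 yaw 8.92246716695602
keys [ 452.39 -258.85   70.  ] [ 463.07 -290.82   70.  ] [ 474.63 -321.39   70.  ] 66.38526006543125 yaw 19.581092871965346
st back edge [ 540.59 -151.97  110.  ] [ 596.22 -316.93  110.  ] 174.0850652453904 yaw 18.635852861105455
[[-0.92 -0.39  0.  ]
 [-0.39  0.92 -0.  ]
 [-0.   -0.   -1.  ]] [ 217.11 -505.33  404.68] 85.31427477378536 1.85
[[-0.   -0.95 -0.3  78.73]
 [ 1.   -0.   -0.    1.88]
 [ 0.   -0.3   0.95 30.51]
 [ 0.    0.    0.    1.  ]] 70.80919386827937
toolshift [-521.81  573.96  -55.32]
```

jog_arm --gripper '[0,0,0,0,0,0,0,0,0,0]' --pt "-30 33 -20" --pt "-40 44 -15" --pt "-40 44 -10" --pt "-40 44 -10" --pt "-40 44 0" --pt "-40 44 0" --pt "-40 44 0" --pt "-40 44 0" --pt "-40 44 0" --pt "-40 44 0" --spin '[0,0,0,0,0,0,0,0,0,0]'

```text
time: 3.15
ee_pos: [406.1, 44.8, 460.1]
eef_rot: [[-0.919, -0.395, 0.001], [-0.395, 0.919, 0.0], [-0.001, -0.0, -1.0]]
contact_force: [1.3, -0.2, 0.2]
gripper_width: 0.1
finger_force: 0.0
```

jog_arm --gripper '[0,0,0,0,0,0,0,0,0,0]' --pt "-40 44 0" --pt "-40 44 0" --pt "-40 44 0" --pt "-12 13 0" --pt "0 0 0" --pt "0 0 0" --pt "0 0 0" --pt "0 0 0" --pt "0 0 0" --pt "0 0 0" --spin '[0,0,0,-0.185,-0.185,-0.185,-0.185,-0.185,-0.185,-0.185]'

```text
time: 4.4
ee_pos: [470.1, 228.1, 459.7]
eef_rot: [[0.136, -0.991, 0.0], [-0.991, -0.136, 0.0], [-0.0, -0.0, -1.0]]
contact_force: [0.1, -0.6, -0.7]
gripper_width: -0.1
finger_force: 0.0
```

```bash
cat > w.py <<'E'
from h import *
import sys
np.set_printoptions(precision=2,suppress=True)
def look(names,fn):
    s=monitor.sense();W=camera("wrist")
    cv2.imwrite(fn,cv2.resize(W["frame"],(768,576),interpolation=2))
    R=np.array(s["eef_rot"]);print(s["ee_pos"],"x ang",np.degrees(np.arctan2(R[1,0],R[0,0])),"zax",R[:,2],s["contact_force"],s["gripper_width"],s["time"])
    for n,z in names:
        print(n,[(np.round(r["at"],1).tolist(),round(r["p"],2),atz(W,r["at"],z,s)) for r in pinpoint(W,n)][:3])
    import pickle;pickle.dump((s,W),open("last.pkl","wb"))
    return s,W
E
python3 -c "
from w import *
look([('extractor_rocker_on',202)],'pics/d.png')"
```

```text
[470.14 228.12 459.71] x ang -82.20237950316792 zax [ 0.  0. -1.] [ 0.08 -0.6  -0.69] -0.09333762082339823 4.4
extractor_rocker_on [([406.3, 288.6], 0.83, array([304.79, 310.73, 202.  ])), ([216.6, 190.6], 0.62, array([505.53, 231.42, 202.  ]))]
```

View pics/d.png

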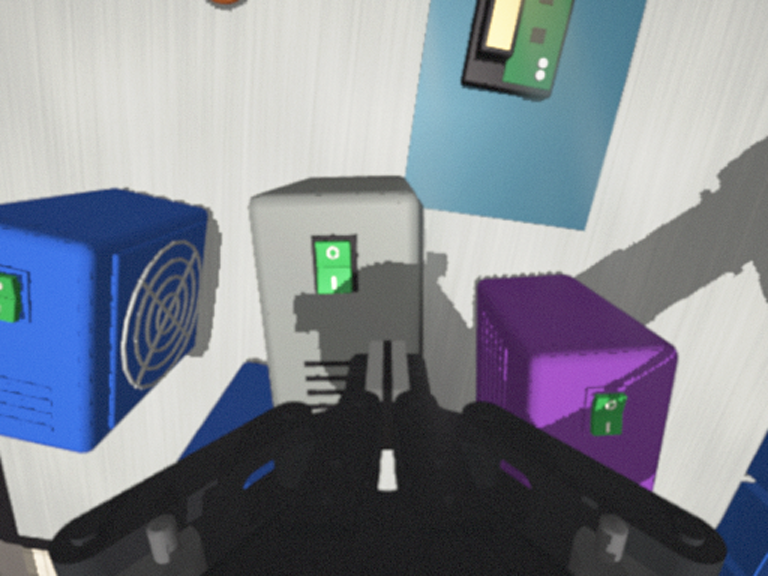

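The wrist view shows the grey box at the centre. Its rocker runs from (334,240) to (335,294) in view pixels, with the bar at (334,284) and the ring at (333,252). The closed fingertips are at about (387,345). I'll compute the spot and check the tip projection.

```bash
python3 - <<'E'
from w import *
import pickle
s,W=pickle.load(open("last.pkl","rb"))
R=np.array(s["eef_rot"]);p=np.array(s["ee_pos"])
q=lambda u,v,z: atz(W,(u/1.5,v/1.5),z,s)
A=q(335,292,201.5);B=q(333.5,240,197.4);print("on end",A,"off end",B,np.linalg.norm((A-B)[:2]))
print("bezel centre-left/right", q(313,265,192),q(356,265,192))
for y in(-14.5,0,14.5): print("tip proj",proj(W,p+R@[0,y,173],s)*1.5)
f=W["frame"];print([R.T@(atz(W,(u/1.5,v/1.5),p[2]-173,s)-p) for u,v in((368,342),(408,342),(357,390),(420,390))])
E
```

```text
on end [499.28 234.6  201.5 ] off end [503.58 204.31 197.4 ] 30.593656369301485
bezel centre-left/right [515.02 222.56 192.  ] [489.13 219.06 192.  ]
tip proj [[347.44 357.19]]
tip proj [[384.32 357.15]]
tip proj [[421.2  357.07]]
[array([  6.59,  -6.31, 173.  ]), array([  6.56,   9.21, 173.  ]), array([-14.88, -11.11, 173.  ]), array([-14.93,  14.4 , 173.  ])]
```

jog_arm --gripper '[0,0,0,0,0,0,0,0,0,0]' --pt "-3.4 -30 0" --pt "0 0 37" --pt "0 0 37" --pt "0 0 4" --pt "0 0 4" --pt "0 0 1.5" --pt "0 0 1" --pt "0 0 1" --pt "0 0 0.5" --pt "0 0 0" --spin '[0,0,0,0,0,0,0,0,0,0]'

```text
time: 5.75
ee_pos: [499.5, 235.4, 373.7]
eef_rot: [[0.13, -0.992, 0.0], [-0.992, -0.13, -0.0], [0.0, -0.0, -1.0]]
contact_force: [0.0, 0.6, 0.7]
gripper_width: -0.1
finger_force: 0.2
```

```bash
python3 -c "
from w import *
look([],'pics/e.png')"
```

```text
[499.47 235.4  373.73] x ang -82.54841269764944 zax [ 0. -0. -1.] [0.03 0.58 0.66] -0.11697032653884513 5.75
```

View pics/e.png

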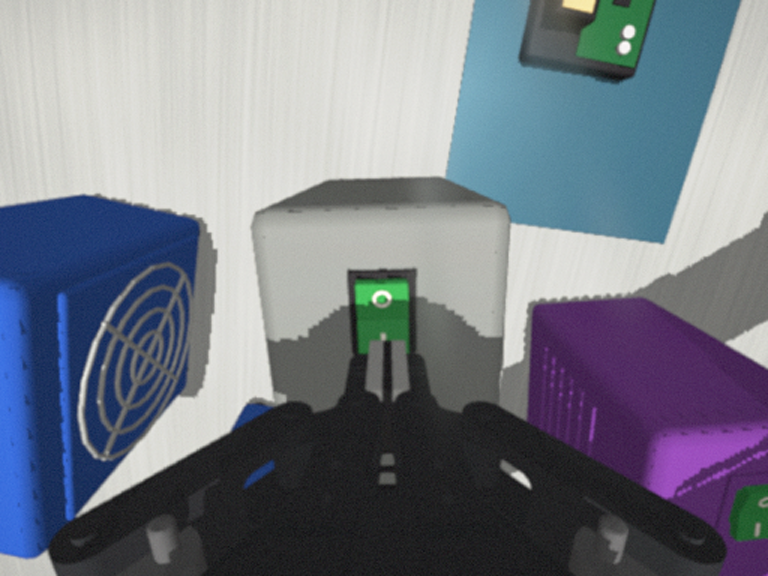

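The fingertip at (387,345) sits over the bar end of the grey box's rocker, with the ring end visible and clear at (381,298). Pressing.

jog_arm --gripper '[0,0,0,0,0,0,0,0,0,0]' --pt "0 0 0.7" --pt "0 0 0.7" --pt "0 0 0.7" --pt "0 0 0.5" --pt "0 0 0" --pt "0 0 0" --pt "0 0 0" --pt "0 0 0" --pt "0 0 0" --pt "0 0 0" --spin '[0,0,0,0,0,0,0,0,0,0]'

```text
time: 7.05
ee_pos: [499.5, 235.4, 371.1]
eef_rot: [[0.13, -0.992, -0.0], [-0.992, -0.13, 0.0], [-0.0, 0.0, -1.0]]
contact_force: [-1.8, -0.6, -0.2]
gripper_width: -0.1
finger_force: 0.0
```

jog_arm --gripper '[0,0,0,0,0,0,0,0,0,0]' --pt "0 0 -20" --pt "0 0 -30" --pt "20 0 -30" --pt "20 0 0" --pt "0 0 0" --pt "0 0 0" --pt "0 0 0" --pt "0 0 0" --pt "0 0 0" --pt "0 0 0" --spin '[0,0,0,0,0,0,0,0,0,0]'

```text
time: 8.3
ee_pos: [504.6, 195.8, 451.0]
eef_rot: [[0.13, -0.992, -0.0], [-0.992, -0.13, -0.0], [0.0, 0.0, -1.0]]
contact_force: [-0.9, 0.3, -0.3]
gripper_width: -0.1
finger_force: 0.0
```

```bash
python3 -c "
from w import *
s,W=look([('extractor_rocker_on',202)],'pics/f.png')
R=np.array(s['eef_rot']);u,v=proj(W,[501,219,198],s)[0].astype(int);print(u,v)
cv2.imwrite('pics/f.png',cv2.resize(W['frame'][max(v-50,0):v+50,u-60:u+60],None,fx=5,fy=5,interpolation=2))
"
```

```text
[504.64 195.85 451.04] x ang -82.54161054344387 zax [-0. -0. -1.] [-0.88  0.32 -0.28] -0.060717524709638745 8.3
extractor_rocker_on [([33.6, 252.0], 0.91, array([706.65, 279.31, 202.  ])), ([430.5, 317.6], 0.74, array([309.49, 305.59, 202.  ])), ([256.9, 231.8], 0.59, array([499.97, 230.08, 202.  ]))]
257 218
```

View pics/f.png

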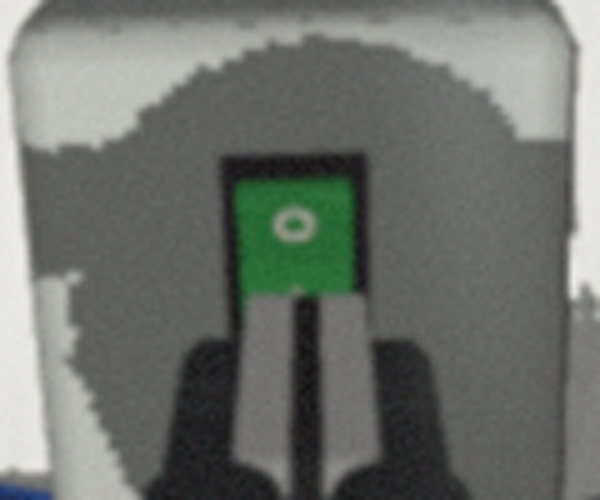

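The fingers hide the ON end, so this view doesn't settle it. I'll return to the earlier viewpoint and compare before and after.

jog_arm --gripper '[0,0,0,0,0,0,0,0,0,0]' --pt "-36.5 30 -9" --pt "0 0 0" --pt "0 0 0" --pt "0 0 0" --pt "0 0 0" --pt "0 0 0" --pt "0 0 0" --pt "0 0 0" --pt "0 0 0" --pt "0 0 0" --spin '[-0.006,0,0,0,0,0,0,0,0,0]'

```text
time: 9.65
ee_pos: [470.2, 228.0, 460.1]
eef_rot: [[0.136, -0.991, -0.0], [-0.991, -0.136, -0.0], [0.0, 0.0, -1.0]]
contact_force: [0.1, 0.0, 0.2]
gripper_width: 0.0
finger_force: 0.0
```

```bash
python3 -c "
from w import *
s,W=look([],'pics/g0.png')
d=cv2.imread('pics/d.png')[220:310,294:376];g=cv2.imread('pics/g0.png')[220:310,294:376]
S=camera('scene')['frame'];s0=cv2.imread('pics/s.png')
k=lambda i:cv2.resize(i[212:252,270:310],(390,390),interpolation=2)
z=lambda i:cv2.resize(i,(390,200),interpolation=2) if 0 else cv2.resize(i,(200,220),interpolation=2)
cv2.imwrite('pics/g.png',np.hstack([cv2.resize(i,(200,300),interpolation=2) for i in (d,g,s0[215:251,276:300],S[215:251,276:300])]))"
```

```text
[470.16 228.04 460.06] x ang -82.20715430821704 zax [-0. -0. -1.] [0.12 0.04 0.15] 0.02408466279199156 9.65
```

View pics/g.png

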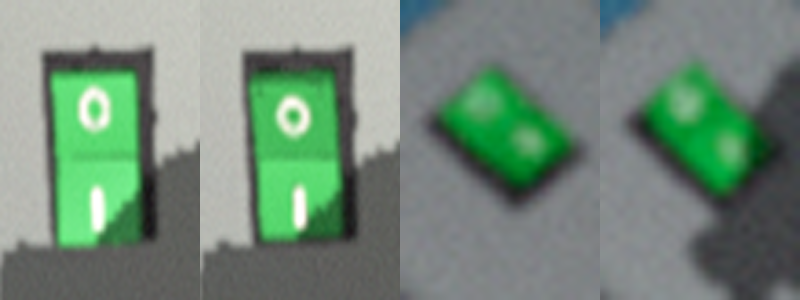

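The comparison settles it: the extractor is on, since the ring end is now raised and shaded while the bar end is down. On to the station.

jog_arm --gripper '[0,0,0,0,0,0,0,0,0,0]' --pt "55.8 12 0" --pt "55.8 12 0" --pt "55.8 12 0" --pt "55.8 12 0" --pt "55.8 12 0" --pt "55.8 12 0" --pt "55.8 12 0" --pt "0 0 10" --pt "0 0 10" --pt "0 0 0" --spin '[0,0,0,0,0,0,0,-0.1,-0.1,0]'

```text
time: 11.0
ee_pos: [439.7, -170.5, 439.5]
eef_rot: [[0.328, -0.945, -0.002], [-0.945, -0.328, 0.0], [-0.001, 0.001, -1.0]]
contact_force: [0.9, -0.2, 0.2]
gripper_width: 0.5
finger_force: 0.0
```

```bash
python3 -c "
from w import *
look([('station_rocker_on',97),('preset_middle_top',70)],'pics/i.png')"
```

```text
[ 439.69 -170.5   439.49] x ang -70.82489237902679 zax [-0.  0. -1.] [ 0.91 -0.19  0.16] 0.46370546988216027 11.0
station_rocker_on [([249.3, 134.8], 0.58, array([ 460.8 , -205.62,   97.  ])), ([273.2, 68.3], 0.33, array([ 459.15, -280.76,   97.  ]))]
preset_middle_top [([274.1, 66.9], 0.47, array([ 458.24, -285.8 ,   70.  ]))]
```

View pics/i.png

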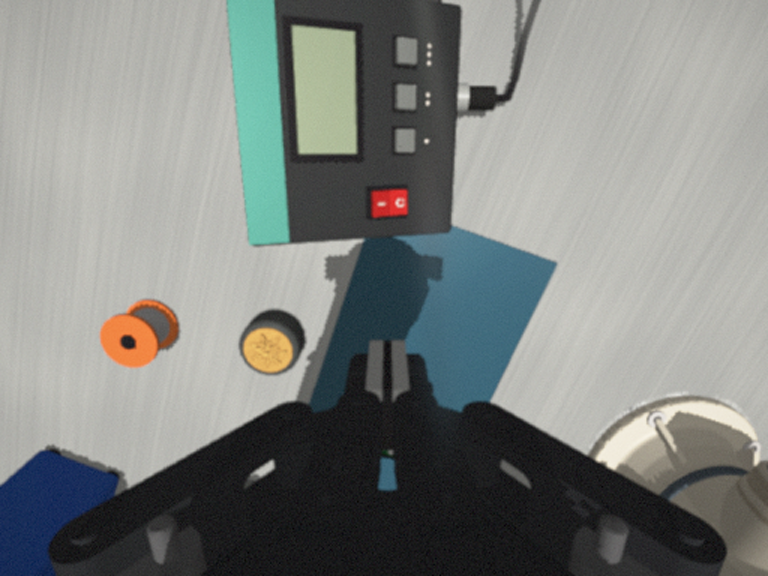

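The wrist view shows the red rocker with its bar end at (371,203) and its ring end at (408,203). The keys are at (405,52) three dots, (405,97) two dots and (405,140) one dot. The panel corners are at back-left (250,244), front-left (450,232) and front-right (460,7). I'll fit the station pose from these.

```bash
cat > st.py <<'E'
from w import *
import pickle
from scipy.optimize import least_squares
s,W=pickle.load(open("last.pkl","rb")); P=camera("top")
R=np.array(s["eef_rot"]);p=np.array(s["ee_pos"])
t=np.tan(np.radians(20));c,sn=np.cos(np.radians(20)),np.sin(np.radians(20))
def pan(x,y,h): return [x-h*sn, y, 80+x*t+h*c]   # x,z on panel, h off it
def wpt(q,L): 
    a=q[2];C=np.array([[np.cos(a),-np.sin(a),0],[np.sin(a),np.cos(a),0],[0,0,1]])
    return np.array(L)@C.T+[q[0],q[1],0]
# params: X,Y,yaw,xk,yk(middle key),xr,yr
def pts(q):
    k=[pan(q[3],q[4]+d,6) for d in(32,0,-32)]
    # rocker ON spot (12 off panel, 13.5 upslope), ends
    r=[pan(q[5]+15*c,q[6],12.3), pan(q[5]-15*c,q[6],7.4)]
    e=[pan(82.5,135,0),pan(-82.5,135,0)]
    return wpt(q,k+r+e)
uw=np.array([[405,140],[405,97],[405,52],[371,203],[408,203],[250,244],[450,232]])/1.5
ut=np.array([[373.4,215],[384.8,211.1],[395.6,206.9],[320+120/3.333,140+234/3.333],[320+125/3.333,140+271/3.333]])
def f(q):
    X=pts(q); a=(proj(W,X,s)-uw).ravel(); b=(proj(P,X[:5])-ut).ravel()
    return np.r_[a,b]
r=least_squares(f,[511,-310,.33,-40,20,-30,105],loss="soft_l1",x_scale=[10,10,.1,10,10,10,10])
q=r.x;print(q);print(f(q).reshape(-1,2).round(1).tolist())
spot=wpt(q,[pan(q[5]+13.5*c,q[6],12)]);key=wpt(q,[pan(q[3],q[4],6)])
print("spot",spot,"key",key,"yaw",np.degrees(q[2]))
E
python3 st.py
```

```text
[ 504.84 -300.73    0.32  -32.7    26.71  -20.52  105.86]
[[-0.5, 0.4], [0.2, -0.3], [0.9, -1.2], [1.2, 0.1], [-1.5, -1.1], [-1.0, 0.2], [2.8, -0.1], [-0.7, -0.4], [-1.2, -0.2], [-1.2, 0.3], [-1.1, 0.9], [-0.6, -0.4]]
spot [[ 460.09 -204.06   88.43]] key [[ 463.44 -286.36   73.74]] yaw 18.403694121212244
```

jog_arm --gripper '[0,0,0,0,0,0,0,0,0,0]' --pt "38.6 -9 0" --pt "0 0 55" --pt "0 0 55" --pt "0 0 55" --pt "0 0 4" --pt "0 0 2" --pt "0 0 1.5" --pt "0 0 1" --pt "0 0 0" --pt "0 0 0" --spin '[0,0,0,0,0,0,0,0,0,0]'

```text
time: 12.45
ee_pos: [461.2, -203.9, 266.9]
eef_rot: [[0.33, -0.944, 0.001], [-0.944, -0.33, -0.0], [0.0, -0.0, -1.0]]
contact_force: [0.6, -0.4, 0.4]
gripper_width: -0.1
finger_force: 0.0
```

```bash
python3 -c "
from w import *
look([],'pics/j.png');cv2.imwrite('pics/j.png',cv2.imread('pics/j.png')[100:500,150:700])"
```

```text
[ 461.19 -203.85  266.91] x ang -70.74754098971579 zax [ 0. -0. -1.] [ 0.57 -0.41  0.44] -0.05625414315223907 12.45
```

View pics/j.png

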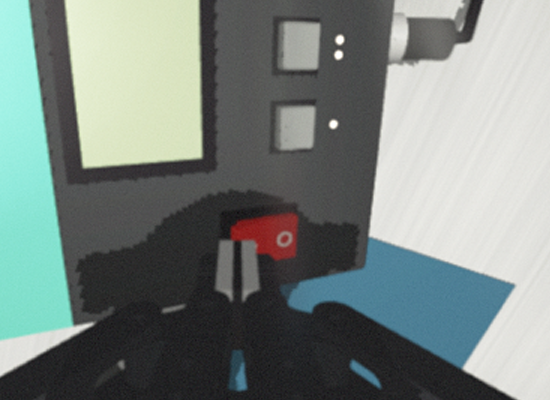

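The tip is over the upper (bar) end of the red rocker, a little to its left. I'll shift 4 mm toward the centre and press in small steps.

jog_arm --gripper '[0,0,0,0,0,0,0,0,0,0]' --pt "4 0 0" --pt "0 0 1.5" --pt "0 0 1" --pt "0 0 1" --pt "0 0 1" --pt "0 0 0" --pt "0 0 0" --pt "0 0 0" --pt "0 0 0" --pt "0 0 0" --spin '[0,0,0,0,0,0,0,0,0,0]'

```text
time: 13.75
ee_pos: [462.4, -207.6, 262.1]
eef_rot: [[0.33, -0.944, -0.0], [-0.944, -0.33, 0.0], [-0.0, 0.0, -1.0]]
contact_force: [0.7, 0.4, -0.2]
gripper_width: -0.1
finger_force: 0.0
```

jog_arm --gripper '[0,0,0,0,0,0,0,0,0,0]' --pt "0 0 0.5" --pt "0 0 0.5" --pt "0 0 0" --pt "0 0 0" --pt "0 0 0" --pt "0 0 0" --pt "0 0 0" --pt "0 0 0" --pt "0 0 0" --pt "0 0 0" --spin '[0,0,0,0,0,0,0,0,0,0]'

```text
time: 15.0
ee_pos: [462.5, -207.6, 261.1]
eef_rot: [[0.33, -0.944, 0.0], [-0.944, -0.33, -0.0], [0.0, -0.0, -1.0]]
contact_force: [0.1, 0.4, 2.4]
gripper_width: -0.1
finger_force: 0.9
```

Contact came at 2.4 N, at the expected height.

jog_arm --gripper '[0,0,0,0,0,0,0,0,0,0]' --pt "0 0 0.7" --pt "0 0 0.7" --pt "0 0 0.6" --pt "0 0 0" --pt "0 0 0" --pt "0 0 0" --pt "0 0 0" --pt "0 0 0" --pt "0 0 0" --pt "0 0 0" --spin '[0,0,0,0,0,0,0,0,0,0]'

```text
time: 16.25
ee_pos: [462.5, -207.6, 259.1]
eef_rot: [[0.33, -0.944, -0.0], [-0.944, -0.33, 0.0], [-0.0, 0.0, -1.0]]
contact_force: [0.2, -0.5, -0.7]
gripper_width: -0.2
finger_force: 0.0
```

jog_arm --gripper '[0,0,0,0,0,0,0,0,0,0]' --pt "0 0 0.5" --pt "0 0 0.5" --pt "0 0 0.2" --pt "0 0 0" --pt "0 0 0" --pt "0 0 -10" --pt "0 0 -30" --pt "0 0 -40" --pt "0 0 -20" --pt "-40 0 0" --spin '[0,0,0,0,0,0,0,0,0,0]'

```text
time: 17.5
ee_pos: [450.0, -170.6, 360.3]
eef_rot: [[0.327, -0.945, 0.004], [-0.945, -0.327, -0.001], [0.003, -0.004, -1.0]]
contact_force: [0.1, 1.6, -0.8]
gripper_width: -0.1
finger_force: 0.0
```

```bash
python3 -c "
from w import *
s,W=look([('preset_middle_top',74)],'pics/k0.png')
for n,q in (('spot',[460.1,-204.1,88]),('key',[463.4,-286.4,73.7])): print(n,proj(W,q,s)[0]*1.5)
S=camera('scene')['frame'];s0=cv2.imread('pics/s.png')
z=lambda i:cv2.resize(i[117:137,200:224],(190,158),interpolation=2)
k=cv2.imread('pics/k0.png');k=cv2.resize(k,(600,450))
cv2.imwrite('pics/k.png',np.hstack([k,np.vstack([z(s0),z(S),np.zeros((134,190,3),np.uint8)])]))"
```

```text
[ 450.04 -170.57  360.27] x ang -70.89051831237263 zax [ 0. -0. -1.] [ 0.06  1.61 -0.77] -0.0869160464186972 17.5
preset_middle_top [([292.6, 58.1], 0.59, array([ 458.91, -287.81,   74.  ]))]
spot [389.63 226.1 ]
key [430.73  86.95]
```

View pics/k.png

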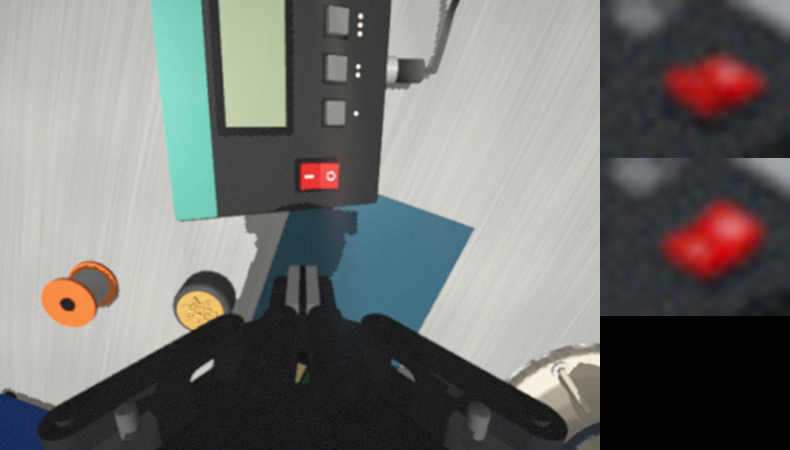

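The station is on: its ring end is raised in both the wrist view and the lower scene crop. The middle key at view (429,87) matches the model's projection of (431,87). Moving above it.

jog_arm --gripper '[0,0,0,0,0,0,0,0,0,0]' --pt "39 9.4 0" --pt "39 9.4 0" --pt "38.7 9.4 0" --pt "0 0 50" --pt "0 0 50" --pt "0 0 4" --pt "0 0 2" --pt "0 0 1" --pt "0 0 0" --pt "0 0 0" --spin '[0,0,0,0,0,0,0,0,0,0]'

```text
time: 18.9
ee_pos: [461.3, -289.3, 251.7]
eef_rot: [[0.33, -0.944, 0.001], [-0.944, -0.33, -0.001], [0.001, -0.001, -1.0]]
contact_force: [-0.2, 0.9, -0.0]
gripper_width: 0.1
finger_force: 0.0
```

```bash
python3 -c "
from w import *
s,W=look([],'pics/m.png')
for x in (-32,0,32):
  k=np.array([463.4,-286.4,73.7])+x*np.array([-.316,.949,0]); R=np.array(s['eef_rot']); print((R.T@(k-s['ee_pos'])), proj(W,k,s)[0])
g=cv2.cvtColor(W['frame'],cv2.COLOR_BGR2HSV)
m=((g[...,1]<40)&(g[...,2]>90)&(g[...,2]<190)).astype(np.uint8)
n,_,st,c=cv2.connectedComponentsWithStats(m)
print([(st[i].tolist(),c[i]) for i in range(1,n) if 150<st[i][4]<4000 and st[i][1]<300])"
```

```text
[ 461.31 -289.33  251.75] x ang -70.73915442853462 zax [ 0. -0. -1.] [-0.22  0.91 -0.01] 0.06678492354571285 18.9
[ 29.75  -2.26 178.08] [252.75 187.1 ]
[ -2.25  -2.73 178.05] [252.35 237.15]
[-34.25  -3.2  178.02] [252.01 281.32]
[([267, 34, 29, 14, 239], array([283.75,  39.9 ])), ([210, 74, 85, 29, 1951], array([256.38,  87.68])), ([0, 113, 248, 10, 274], array([121.89, 115.25])), ([268, 119, 36, 89, 1797], array([287.71, 157.61])), ([238, 169, 29, 32, 707], array([252.14, 184.5 ])), ([240, 220, 33, 47, 897], array([256.26, 241.25]))]
```

jog_arm --gripper '[0,0,0,0,0,0,0,0,0,0]' --pt "0 0 1" --pt "0 0 1" --pt "0 0 1" --pt "0 0 0.5" --pt "0 0 0" --pt "0 0 0" --pt "0 0 0" --pt "0 0 0" --pt "0 0 0" --pt "0 0 0" --spin '[0,0,0,0,0,0,0,0,0,0]'

```text
time: 20.2
ee_pos: [461.1, -289.3, 247.4]
eef_rot: [[0.33, -0.944, 0.0], [-0.944, -0.33, 0.0], [-0.0, -0.0, -1.0]]
contact_force: [0.1, -0.1, 0.4]
gripper_width: 0.4
finger_force: 0.0
```

jog_arm --gripper '[0,0,0,0,0,0,0,0,0,0]' --pt "0 0 0.5" --pt "0 0 0.5" --pt "0 0 0" --pt "0 0 0" --pt "0 0 0" --pt "0 0 0" --pt "0 0 0" --pt "0 0 0" --pt "0 0 0" --pt "0 0 0" --spin '[0,0,0,0,0,0,0,0,0,0]'

```text
time: 21.45
ee_pos: [461.2, -289.3, 246.4]
eef_rot: [[0.33, -0.944, 0.0], [-0.944, -0.33, -0.0], [0.0, -0.0, -1.0]]
contact_force: [0.4, 0.7, 0.9]
gripper_width: 0.1
finger_force: 0.8
```

jog_arm --gripper '[0,0,0,0,0,0,0,0,0,0]' --pt "0 0 0.5" --pt "0 0 0.5" --pt "0 0 0" --pt "0 0 0" --pt "0 0 0" --pt "0 0 0" --pt "0 0 0" --pt "0 0 0" --pt "0 0 0" --pt "0 0 0" --spin '[0,0,0,0,0,0,0,0,0,0]'

```text
time: 22.7
ee_pos: [461.1, -289.3, 245.4]
eef_rot: [[0.33, -0.944, 0.0], [-0.944, -0.33, -0.0], [0.0, -0.0, -1.0]]
contact_force: [1.2, -0.3, 2.6]
gripper_width: -0.2
finger_force: 1.0
```

jog_arm --gripper '[0,0,0,0,0,0,0,0,0,0]' --pt "0 0 0.5" --pt "0 0 0.5" --pt "0 0 0" --pt "0 0 0" --pt "0 0 0" --pt "0 0 0" --pt "0 0 0" --pt "0 0 0" --pt "0 0 0" --pt "0 0 0" --spin '[0,0,0,0,0,0,0,0,0,0]'

```text
time: 23.95
ee_pos: [461.1, -289.3, 244.4]
eef_rot: [[0.33, -0.944, 0.0], [-0.944, -0.33, -0.0], [0.0, -0.0, -1.0]]
contact_force: [0.6, 0.5, 3.6]
gripper_width: 0.0
finger_force: 1.3
```

jog_arm --gripper '[0,0,0,0,0,0,0,0,0,0]' --pt "0 0 0.4" --pt "0 0 0.4" --pt "0 0 0" --pt "0 0 0" --pt "0 0 0" --pt "0 0 0" --pt "0 0 0" --pt "0 0 0" --pt "0 0 0" --pt "0 0 0" --spin '[0,0,0,0,0,0,0,0,0,0]'

```text
time: 25.2
ee_pos: [461.1, -289.3, 243.6]
eef_rot: [[0.33, -0.944, 0.0], [-0.944, -0.33, -0.0], [0.0, -0.0, -1.0]]
contact_force: [1.2, 0.8, 3.8]
gripper_width: -0.3
finger_force: 1.5
```

```bash
python3 -c "
from w import *
F=[]
for i in range(8): F.append((*monitor.sense()['contact_force'],monitor.sense()['finger_force']));camera('top')
print(np.mean(F,0),np.std(F,0),monitor.sense()['ee_pos'])"
```

```text
[1.29 0.2  3.56 1.52] [0.35 0.58 0.51 0.  ] [ 461.1  -289.33  243.58]
```

jog_arm --gripper '[0,0,0,0,0,0,0,0,0,0]' --pt "0 0 0.3" --pt "0 0 0.3" --pt "0 0 0" --pt "0 0 0" --pt "0 0 0" --pt "0 0 0" --pt "0 0 0" --pt "0 0 0" --pt "0 0 0" --pt "0 0 0" --spin '[0,0,0,0,0,0,0,0,0,0]'

```text
time: 26.85
ee_pos: [461.1, -289.3, 243.0]
eef_rot: [[0.33, -0.944, 0.0], [-0.944, -0.33, -0.0], [0.0, -0.0, -1.0]]
contact_force: [1.3, -0.3, 4.5]
gripper_width: -0.1
finger_force: 1.7
```

```bash
python3 -c "
from w import *
F=[]
for i in range(10): F.append((*monitor.sense()['contact_force'],monitor.sense()['finger_force']));camera('top')
print(np.mean(F,0),np.std(F,0),monitor.sense()['ee_pos'])"
```

```text
[1.21 0.26 4.17 1.68] [0.31 0.62 0.44 0.  ] [ 461.11 -289.32  243.  ]
```

The fingertip force rose linearly with depth. The key is now about 3.2 mm down, past the 2.5 mm tap point. Coming away.

jog_arm --gripper '[0,0,0,0,0,0,0,0,0,0]' --pt "0 0 -5" --pt "0 0 -30" --pt "0 0 -50" --pt "0 0 -50" --pt "0 0 -40" --pt "0 0 0" --pt "0 0 0" --pt "0 0 0" --pt "0 0 0" --pt "0 0 0" --spin '[0,0,0,0,0,0,0,0,0,0]'

```text
time: 28.6
ee_pos: [461.1, -289.3, 417.5]
eef_rot: [[0.33, -0.944, -0.001], [-0.944, -0.33, 0.0], [-0.001, 0.001, -1.0]]
contact_force: [-0.1, 1.3, -0.2]
gripper_width: -0.4
finger_force: 0.0
```

```bash
python3 -c "
from h import *
s=monitor.sense();print(s['ee_pos'],s['contact_force'],s['time']);print(robot.hand_in())"
```

```text
[ 461.10354697 -289.3032323   417.46102473] [-0.06015732  1.33072053 -0.24322939] 28.6
the job is handed in; nothing more can be done
None
```

I switched on the extractor, then the station, tapped the middle preset key (about 3 mm down, judged from force and travel), backed the arm clear and handed the job in at 28.6 s; no verdict was returned.

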